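Undo the gas bottle coupling of unknown thread

ROBOT

A 7-joint arm with a two-finger parallel gripper is mounted at the origin on the work surface. World frame = base frame: x ahead of the robot, y to its left, z up, the work surface at z = 0. Lengths are in m, angles in rad, forces in N, time in s.
With the tool pointing down it reaches from about 0.4 to 0.85 m from the base axis. Payload 10.4 kg.
Tool frame: the origin (TCP) lies midway between the tips of the shut fingers; the grasp point (between the pads) lies 19 mm behind it; y points along the fingers, x is the direction in which the jaws open and shut, and the axes are right-handed (so a half turn about y gives the same grasp; the last joint's range is limited). The gripper opens to 87 mm and grips with 3 to 60 N. Pads are 19 mm wide; open, the fingers measure 117 mm over their backs; the gripper's body (75 mm by 190 mm) begins 51 mm behind the grasp point.
Start: joints at [1.214, 0.332, -0.065, 1.46, 0.022, 1.35, -0.088], TCP at [0.205, -0.591, 0.223] pointing down, gripper open.
Joint ranges: [-2.6, 2.6], [-0.5, 2.12], [-1.47, 1.34], [0.16, 2.42], [-1.27, 4.41], [0.06, 2.06], [-2.6, 2.6]. Speed limits (rad/s): [2.22, 2.22, 2.79, 2.79, 3.14, 3.14, 3.14].

INTERFACE

Orientations are given as a unit quaternion [x, y, z, w].
In Python, from bench import * gives the robot as it stands.
- The arm moves only by the tool jog_arm, never from a script. Its argument "commands" is a list of rows, each an object with "translation": the shift along the world's x, y, z in mm, a list of three; "twist": the turn about the world's z in rad. A call has 1 to 20 rows; each row shifts and turns the commanded pose from where the row before left it; what a row does not reach is not made up. A row lasts 1/10 s, in which the tool goes at most 50 mm and 8.59 degrees, less where a joint would pass 70% of its speed; a pose out of reach is approached as far as the arm can. A call is refused whole if a number of a shift passes 50 or a number of a turn 0.15, either way. A call with a gripper value outside its range is refused whole. "grip" is the closure, from 0 (fully open) to 1 (shut), set as the call begins (left out, the last holds). The fingers move at their own pace and stop on an object; "grip_force" is the grip in N (left out, the last holds). Time passes only in rows, so rows that do not move let the fingers close. It gives the time, the measured TCP pose, the force and the opening at its end, in the units of the state.
- read_state(): the state, without advancing time (a new reading comes with each control period).
- camera(name): name is "scene" or "side" or "wrist"; returns a dict with "img" (480x640x3 uint8, red, green, blue), "fx", "fy", "cx", "cy" (pixels), "dist" ([k1, k2, p1, p2, k3] as OpenCV has them; the pictures are not rectified), "cam_to_world" (4x4, takes a point from camera to world coordinates). Camera axes: x right, y down, z forward; pixel columns grow to the right and rows downward; lengths in m; the calibration is good to about 2 mm. A picture is of the moment at which its call begins. There is no depth.
- close_job(): hands the job in, once; it reports no verdict.
The state is a dict: "time": time; "joint_positions": joint angles; "joint_vel": joint speeds; "joint_torque": joint torques, N m; "ee_pos": TCP position; "eef_rot": TCP orientation; "ft_force": force on the tool from outside, world axes, zero at the start; "torque": the same for the moment, N m; "width": finger opening in m.
Only numpy, scipy, OpenCV 4.12 (cv2) and the standard library are available. Lean on these libraries where they do the work, as an engineer would, in place of code of your own. Each camera call takes 0.05 s, during which the arm holds its last target.

TASK

The taller of the two gas bottles at the crêpe stall is empty: undo the wing-handled coupling on its top. Its thread may be left-handed or right-handed and nothing shows which, so feel which way it gives and turn it that way as far as it goes, about a sixth of a turn, then let go. Do not turn the wing on the shorter bottle.

Things in the scene. Friction and masses are not known exactly. Their poses are not given: they have to be found in the camera images.
- tall_grip (a point): steel wing handle on top of the taller grey gas bottle: upright blade 74 mm long, 12 mm thick, 48 mm high. Point: on the bottle's axis, mid-blade, 205 mm above the table, 31 mm above the flat brass collar (62 mm across), 17 mm below the blade's top; x along the blade, y across its thickness, z up. Bottle 104 mm across, bolted down; a stub outlet sticks out of the collar, wholly below the blade.
- tall_wing (a joint): turn of the taller bottle's wing about the bottle's upright axis. Value in rad, 0 at the start (within 0.02), growing anticlockwise seen from above. One way (it differs) it meets a firm stop at once and yields at most 0.1 rad under a hard 3 N m twist; the other way it turns against a drag of about 0.2 N m to its end at 1.0 rad (+1.0 or -1.0), and stays where it is left.
- short_grip (a point): steel wing handle on top of the shorter grey gas bottle: upright blade 74 mm long, 12 mm thick, 48 mm high. Point: on the bottle's axis, mid-blade, 140 mm above the table, 31 mm above the flat brass collar (62 mm across), 17 mm below the blade's top; x along the blade, y across its thickness, z up. Bottle 104 mm across, bolted down; a stub outlet sticks out of the collar, wholly below the blade.
- short_wing (a joint): turn of the shorter bottle's wing, not to be used. Value in rad, 0 at the start (within 0.02), growing anticlockwise seen from above.
There are look-alikes about, which are no part of the job. What is shaped like the part that bears tall_grip but orange, pink or purple is not meant.

How it is judged:
At the end, for the whole second after the job is handed in: The taller bottle's wing has been turned at least 0.7 rad (40 degrees) from its start, whichever way it gives (its end is at 57 degrees), and is at rest; the shorter bottle's wing is within 0.15 rad of its start ((value of joint tall_wing above 0.7 rad or value of joint tall_wing below -0.7 rad) and velocity of joint tall_wing between -0.05 and 0.05 rad/s and value of joint short_wing between -0.15 and 0.15 rad); the robot touches nothing.
It fails at once if the shorter bottle's wing is turned by more than 0.15 rad (not (value of joint short_wing between -0.15 and 0.15 rad)).
It also fails if it takes over 32 s, if anything falls off the work surface, if the arm or the gripper's body presses on something with over 40 N, if the wrist force passes 120 N, or if a joint passes its speed limit or range.

## Working session

There is one attempt and no reset: what is moved stays moved. The work goes in short steps, Python scripts to look and compute and a tool call to move; the robot and the scene stay as the last step left them, time stands still between calls to the robot, and variables do not carry over. Pictures are saved under pics/ and viewed, and the job is handed in when it is done.

Besides the shell and the picture viewer there is one more tool, called after "Request:" in YAML: its name, and indented under it one key for each argument. jog_arm: Moves the arm, as the interface text tells. Its arguments: {"type":"object","properties":{"commands":{"type":"array"},"grip":{"type":"number"},"grip_force":{"type":"number"}},"required":["commands"]}

```bash
mkdir -p pics
python3 - <<'E'
from bench import *
import cv2
s=read_state();print(s)
for n in("scene","side","wrist"):
    c=camera(n);cv2.imwrite(f"pics/{n}0.png",c["img"][:,:,::-1]);print(n,c["fx"],c["dist"],c["cam_to_world"])
E
```

```text
{'time': 0.0, 'joint_positions': array([ 1.21439237,  0.33287507, -0.06471445,  1.4609311 ,  0.02160373,
        1.34987105, -0.08850211]), 'joint_vel': array([ 7.05163899e-04, -1.37460559e-05,  8.70154133e-05,  6.48549396e-04,
       -5.16483339e-05,  1.46220172e-03, -7.50303912e-04]), 'joint_torque': array([-8.61453509e-05, -6.23256612e+01,  2.47716287e-02, -3.89888656e+01,
       -6.13072584e-02,  3.99532705e-02,  1.59197430e-04]), 'ee_pos': array([ 0.20465449, -0.59014767,  0.22175684]), 'eef_rot': array([-0.57585623,  0.4103907 , -0.409566  ,  0.57638943]), 'ft_force': array([-1.33157213,  0.17067208, -0.46020857]), 'torque': array([ 0.02522782,  0.00243639, -0.02119836]), 'width': 0.08712988951810895}
scene 538.7533344480432 [-0.1626986  0.         0.         0.         0.       ] [[ 0.75779782  0.3976037  -0.51735265  1.20108939]
 [ 0.65242091 -0.45023521  0.60961891 -0.76055282]
 [ 0.00945636 -0.79949956 -0.60059223  0.92449402]
 [ 0.          0.          0.          1.        ]]
side 505.9947874147084 [0.04554244 0.         0.         0.         0.        ] [[ 9.76383933e-01  2.05022767e-01 -6.81181423e-02  6.06961915e-01]
 [ 2.16039148e-01 -9.24776827e-01  3.13232991e-01 -3.49996454e-01]
 [ 1.22581508e-03 -3.20551845e-01 -9.47230179e-01  1.28247822e+00]
 [ 0.00000000e+00  0.00000000e+00  0.00000000e+00  1.00000000e+00]]
wrist 332.8062365129845 [-0.02735075  0.          0.          0.          0.        ] [[ 0.32776316 -0.91699512 -0.22735713  0.26617139]
 [-0.94475894 -0.31847766 -0.07747596 -0.56930758]
 [-0.00136309  0.24019145 -0.97072458  0.38344238]
 [ 0.          0.          0.          1.        ]]
```

View pics/scene0.png

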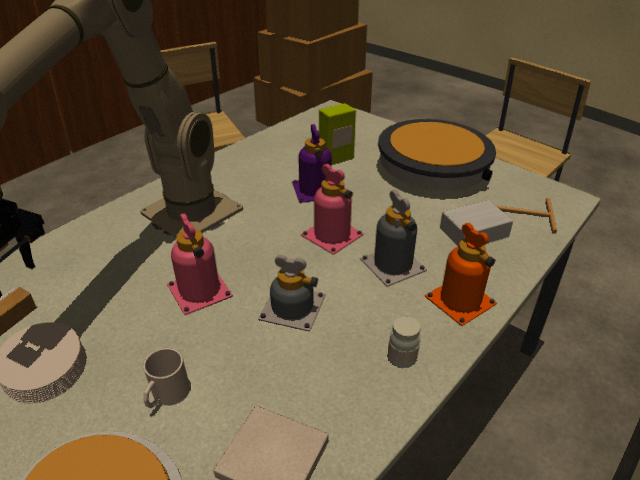

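View pics/side0.png

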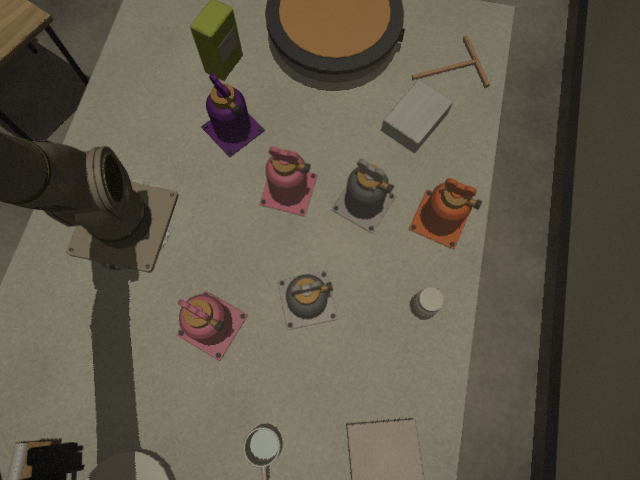

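View pics/wrist0.png

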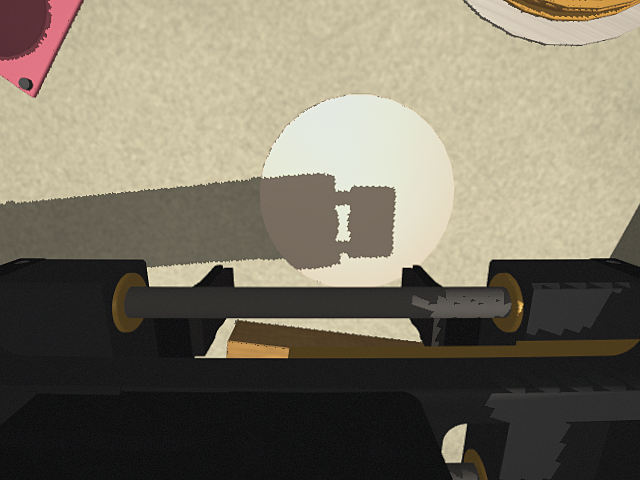

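The scene view shows two grey bottles. One is at scene (396,240) / side (367,188), the other at scene (291,290) / side (308,296). The first has the taller body. The pink, purple and orange ones are look-alikes. I'll enlarge both views to confirm and measure.

Run:
```python
import cv2,numpy as np
a=cv2.imread("pics/scene0.png")[180:290,350:440];b=cv2.imread("pics/side0.png")[150:240,325:405]
a=cv2.resize(a,(400,490),interpolation=cv2.INTER_CUBIC)
b=cv2.resize(b,(400,450),interpolation=cv2.INTER_CUBIC)
b=cv2.copyMakeBorder(b,0,40,0,0,cv2.BORDER_CONSTANT)
cv2.imwrite("pics/crop0.png",np.clip(np.hstack([a,b])*1.6,0,255).astype(np.uint8))
```

```text
(no output)
```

View pics/crop0.png

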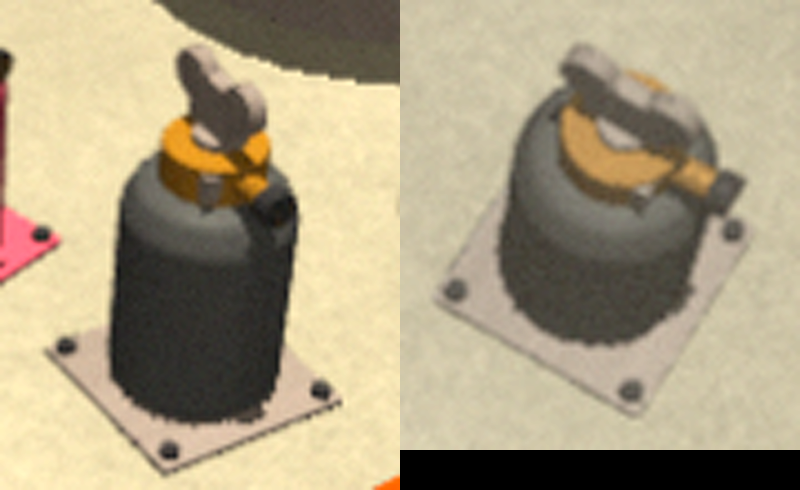

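The crop confirms it: a tall grey bottle with a steel wing. The wing's lobes are at about side (362,164) and (381,174), and scene (394,196) and (404,205). I'll triangulate the lobes and check them against the collar and the base plate.

```bash
cat > h.py <<'E'
from bench import *
import cv2,numpy as np
def ray(c,uv):
    K=np.array([[c["fx"],0,c["cx"]],[0,c["fy"],c["cy"]],[0,0,1]])
    p=cv2.undistortPoints(np.array([[uv]],float),K,np.array(c["dist"],float))[0,0]
    M=c["cam_to_world"];d=M[:3,:3]@[p[0],p[1],1];return M[:3,3],d/np.linalg.norm(d)
def onz(c,uv,z):
    o,d=ray(c,uv);return (o+d*(z-o[2])/d[2]).round(4)
def tri(rs):
    A=sum(np.eye(3)-np.outer(d,d) for o,d in rs);b=sum((np.eye(3)-np.outer(d,d))@o for o,d in rs)
    x=np.linalg.solve(A,b);return x.round(4),[round(float(np.linalg.norm(np.cross(x-o,d))),4) for o,d in rs]
def proj(c,P):
    K=np.array([[c["fx"],0,c["cx"]],[0,c["fy"],c["cy"]],[0,0,1]]);W=np.linalg.inv(c["cam_to_world"])
    r=cv2.projectPoints(np.array(P,float).reshape(-1,3),cv2.Rodrigues(W[:3,:3])[0],W[:3,3],K,np.array(c["dist"],float))
    return r[0].reshape(-1,2).round(1)
E
python3 - <<'E'
from h import *
S=camera("scene");D=camera("side")
for n,a,b in(("L",(393.9,195.7),(362,163.6)),("R",(404,205.1),(380.6,173.6))):
    print(n,tri([ray(S,a),ray(D,b)]),onz(S,a,.21),onz(D,b,.21))
# brass collar mask, bolts
for n,c,(x0,x1,y0,y1) in(("S",S,(370,420,195,235)),("D",D,(345,400,155,195))):
    im=c["img"][y0:y1,x0:x1];hsv=cv2.cvtColor(im,cv2.COLOR_RGB2HSV)
    m=cv2.inRange(hsv,(8,130,60),(25,255,255));ys,xs=np.nonzero(m);print(n,xs.min()+x0,xs.max()+x0,ys.min()+y0,ys.max()+y0,len(xs))
# side crop plate bolts (crop/5)
for u,v in((457,290),(632,391),(732,230)): print("bolt",onz(D,(325+(u-400)/5,150+v/5),.008))
for u,v in((67,345),(170,450),(320,390)): print("boltS",onz(S,(350+u/4.444,180+v/4.4545),.008))
# collar ellipse left/right at z .174 in side: crop
print(onz(D,(325+(561-400)/5,150+120/5),.174),onz(D,(325+(650-400)/5,150+75/5),.174))
E
```

```text
L (array([0.5917, 0.2084, 0.2045]), [0.0006, 0.0006]) [0.5966 0.2016 0.21  ] [0.5914 0.205  0.21  ]
R (array([0.6376, 0.189 , 0.2071]), [0.0017, 0.0017]) [0.6392 0.1832 0.21  ] [0.6386 0.1889 0.21  ]
S 386 410 206 225 214
D 357 387 166 188 188
bolt [0.546  0.1635 0.008 ]
bolt [0.6493 0.1268 0.008 ]
bolt [0.6854 0.2304 0.008 ]
boltS [0.5465 0.1663 0.008 ]
boltS [0.65   0.1296 0.008 ]
boltS [0.6865 0.2326 0.008 ]
[0.5848 0.1938 0.174 ] [0.6223 0.2267 0.174 ]
```

The lobe midpoint is (0.6147, 0.1987, 0.206), and the bolt-diagonal midpoint is (0.616, 0.198). Height and sizes agree. The blade direction is about -0.40 rad, so the jaws need a yaw of about 1.17, against -1.236 now. I'll raise the tool and go over there.

Request:
jog_arm:
  commands:
    - {"translation":[0,0,50],"twist":0}
    - {"translation":[0,0,50],"twist":0}
    - {"translation":[22,40,0],"twist":0.12}
    - {"translation":[22,40,0],"twist":0.12}
    - {"translation":[22,40,0],"twist":0.12}
    - {"translation":[22,40,0],"twist":0.12}
    - {"translation":[22,40,0],"twist":0.12}
    - {"translation":[22,40,0],"twist":0.12}
    - {"translation":[22,40,0],"twist":0.12}
    - {"translation":[22,40,0],"twist":0.12}
    - {"translation":[22,40,0],"twist":0.12}
    - {"translation":[22,40,0],"twist":0.12}
  grip: 0
  grip_force: 40

```text
time: 1.45
ee_pos: [0.4253, -0.1888, 0.3227]
eef_rot: [0.707, -0.011, 0.012, -0.707]
ft_force: [1.1, -0.7, 0.9]
width: 0.0868
```

Request:
jog_arm:
  commands:
    - {"translation":[19,38,0],"twist":0.12}
    - {"translation":[19,38,0],"twist":0.12}
    - {"translation":[19,38,0],"twist":0.12}
    - {"translation":[19,38,0],"twist":0.12}
    - {"translation":[19,38,0],"twist":0.12}
    - {"translation":[19,38,0],"twist":0.12}
    - {"translation":[19,38,0],"twist":0.12}
    - {"translation":[19,38,0],"twist":0.12}
    - {"translation":[19,38,0],"twist":0.12}
    - {"translation":[19,38,0],"twist":0.12}
    - {"translation":[0,0,0],"twist":0}
    - {"translation":[0,0,0],"twist":0}

```text
time: 2.65
ee_pos: [0.6146, 0.1906, 0.3217]
eef_rot: [-0.59, -0.389, 0.389, 0.591]
ft_force: [0.2, -0.7, 0.5]
width: 0.087
```

Run:
```python
from h import *
from scipy.spatial.transform import Rotation as R
s=read_state();r=R.from_quat(s["eef_rot"]).as_matrix();print(s["ee_pos"],np.arctan2(r[1,0],r[0,0]),r.round(3),s["joint_positions"].round(2))
for n in("wrist","side"):
    c=camera(n);cv2.imwrite(f"pics/{n}1.png",c["img"][:,:,::-1])
    print(n,proj(c,[[.615,.198,.222],[.615,.198,.174]]))
```

```text
[0.61459767 0.19060452 0.32172865] 1.1644922710775516 [[ 0.395 -0.002 -0.919]
 [ 0.919  0.001  0.395]
 [-0.    -1.     0.002]] [ 0.2   0.47 -0.85  1.2   0.35  1.62  0.58]
wrist [[326.2 235.8]
 [324.8 224. ]]
side [[371.9 165.9]
 [369.8 174.9]]
```

View pics/wrist1.png

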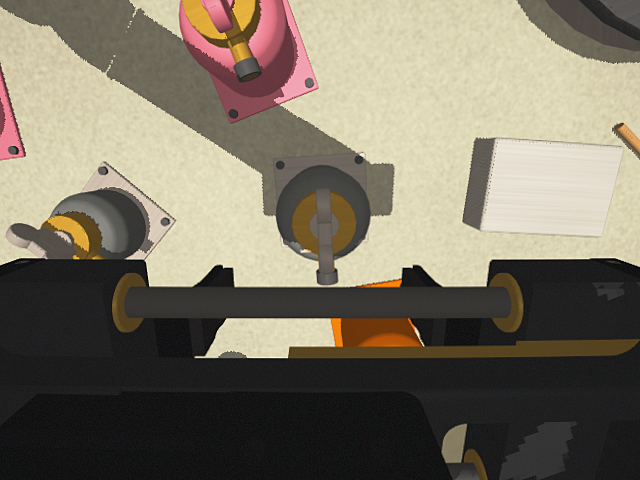

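View pics/side1.png

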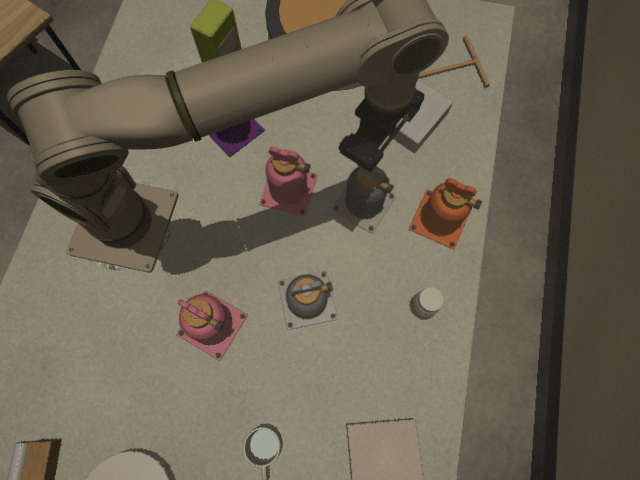

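Run:
```python
import cv2,numpy as np
a=cv2.imread("pics/wrist1.png")[170:290,265:385]
cv2.imwrite("pics/crop1.png",np.clip(cv2.resize(a,(600,600),interpolation=cv2.INTER_CUBIC)*1.3,0,255).astype(np.uint8))
```

```text
(no output)
```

View pics/crop1.png

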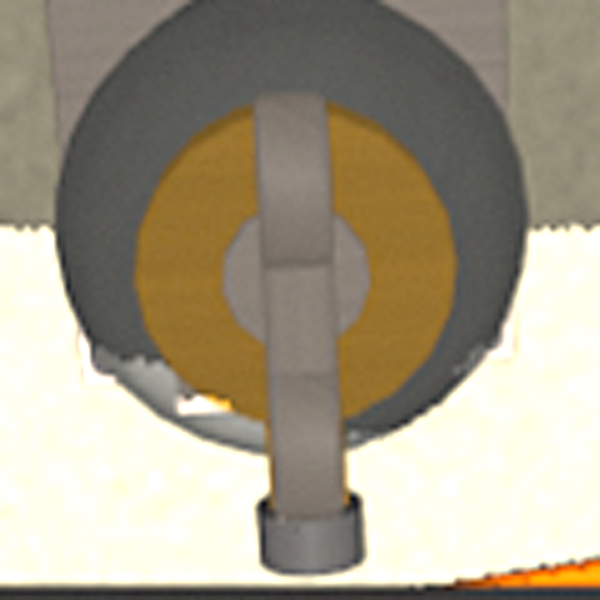

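The crop shows the blade centreline running from about (290,95) to (307,510), with the collar centre at (296,265), which is wrist pixel (324,223).

Run:
```python
from h import *
c=camera("wrist")
f=lambda u,v:(265+u/5,170+v/5)
p=onz(c,f(290.5,100),.208);q=onz(c,f(307,510),.208);d=q-p
print(p,q,(p+q)/2,np.linalg.norm(d),np.arctan2(d[1],d[0]))
print("collar",onz(c,f(296,265),.174), onz(c,f(136,265),.174),onz(c,f(457,265),.174))
```

```text
[0.5822 0.2075 0.208 ] [0.6492 0.1819 0.208 ] [0.6157 0.1947 0.208 ] 0.0717241939654953 -0.36497163517600933
collar [0.6147 0.1953 0.174 ] [0.6026 0.1675 0.174 ] [0.6269 0.2234 0.174 ]
```

The blade is 72 mm long and the collar 61 mm across, both as given. The axis is at (0.615, 0.196) and the blade yaw is -0.365, so I shift y by +5 mm, twist +0.04 and descend 135 mm.

Request:
jog_arm:
  commands:
    - {"translation":[1,5,0],"twist":0.04}
    - {"translation":[0,0,-25],"twist":0}
    - {"translation":[0,0,-25],"twist":0}
    - {"translation":[0,0,-25],"twist":0}
    - {"translation":[0,0,-20],"twist":0}
    - {"translation":[0,0,-20],"twist":0}
    - {"translation":[0,0,-10],"twist":0}
    - {"translation":[0,0,-9],"twist":0}
    - {"translation":[0,0,0],"twist":0}
    - {"translation":[0,0,0],"twist":0}

```text
time: 3.8
ee_pos: [0.6161, 0.1944, 0.1894]
eef_rot: [0.583, 0.4, -0.4, -0.583]
ft_force: [0.8, -0.5, 0.5]
width: 0.0871
```

Request:
jog_arm:
  commands:
    - {"translation":[0,0,0],"twist":0}
    - {"translation":[0,0,0],"twist":0}
    - {"translation":[0,0,0],"twist":0}
    - {"translation":[0,0,0],"twist":0}
    - {"translation":[0,0,0],"twist":0}
    - {"translation":[0,0,0],"twist":0}
    - {"translation":[0,0,0],"twist":0}
  grip: 1
  grip_force: 40

```text
time: 4.5
ee_pos: [0.6158, 0.1945, 0.1886]
eef_rot: [-0.583, -0.4, 0.4, 0.583]
ft_force: [-0.5, -0.2, -0.0]
width: 0.0386
```

Run:
```python
from h import *
from scipy.spatial.transform import Rotation as R
s=read_state();r=R.from_quat(s["eef_rot"]).as_matrix();print(s["ee_pos"],np.arctan2(r[1,0],r[0,0]),s["ft_force"],s["torque"],s["width"],s["joint_positions"].round(2))
c=camera("wrist");cv2.imwrite("pics/wrist2.png",c["img"][:,:,::-1])
```

```text
[0.61577077 0.19452823 0.18855777] 1.2030457277295123 [-0.45966126 -0.16627174 -0.02121989] [ 0.06728836 -0.16860375  0.01579957] 0.03861890558335953 [ 0.22  0.53 -0.84  1.41  0.39  1.37  0.57]
```

View pics/wrist2.png

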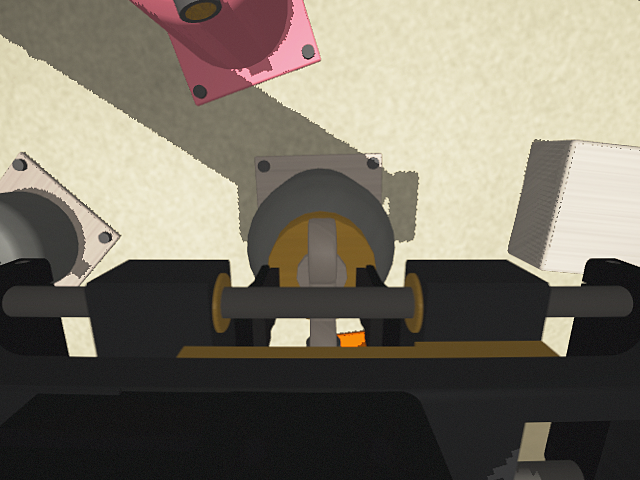

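The fingers are still closing (39 mm) and are centred on the blade.

Request:
jog_arm:
  commands:
    - {"translation":[0,0,0],"twist":0}
    - {"translation":[0,0,0],"twist":0}
    - {"translation":[0,0,0],"twist":0}
    - {"translation":[0,0,0],"twist":0}
    - {"translation":[0,0,0],"twist":0}
    - {"translation":[0,0,0],"twist":0}

```text
time: 5.15
ee_pos: [0.6165, 0.1966, 0.1887]
eef_rot: [-0.582, -0.402, 0.399, 0.583]
ft_force: [7.3, 8.4, -6.1]
width: 0.0117
```

```bash
cat > st.py <<'E'
from h import *
from scipy.spatial.transform import Rotation as R
s=read_state();r=R.from_quat(s["eef_rot"]).as_matrix();print(s["time"],s["ee_pos"].round(4),np.arctan2(r[1,0],r[0,0]).round(4),s["ft_force"].round(2),s["torque"].round(3),s["width"].round(4),s["joint_positions"].round(2))
E
python3 st.py
```

```text
Traceback (most recent call last):
  File "st.py", line 3, in <module>
    s=read_state();r=R.from_quat(s["eef_rot"]).as_matrix();print(s["time"],s["ee_pos"].round(4),np.arctan2(r[1,0],r[0,0]).round(4),s["ft_force"].round(2),s["torque"].round(3),s["width"].round(4),s["joint_positions"].round(2))
                                                                                                                                                                               ^^^^^^^^^^^^^^^^
AttributeError: 'float' object has no attribute 'round'
```

Gripped at 12 mm. I'll relieve the ~2 mm side offset and read, then try a small anticlockwise twist.

Request:
jog_arm:
  commands:
    - {"translation":[1,2,0],"twist":0}
    - {"translation":[0,0,0],"twist":0}

```text
time: 5.35
ee_pos: [0.6166, 0.1967, 0.1886]
eef_rot: [-0.583, -0.4, 0.4, 0.583]
ft_force: [-1.8, 0.5, 0.0]
width: 0.0117
```

```bash
sed -i 's/s\["width"\].round(4)/s["width"]/' st.py; python3 st.py
```

```text
5.35 [0.6166 0.1967 0.1886] 1.2034 [-1.76  0.47  0.02] [0.129 0.074 0.126] 0.011709766757866885 [ 0.21  0.53 -0.84  1.41  0.4   1.38  0.57]
```

Request:
jog_arm:
  commands:
    - {"translation":[0,0,0],"twist":0.03}
    - {"translation":[0,0,0],"twist":0.03}
    - {"translation":[0,0,0],"twist":0}
    - {"translation":[0,0,0],"twist":0}

```text
time: 5.75
ee_pos: [0.6166, 0.1967, 0.1886]
eef_rot: [-0.571, -0.418, 0.418, 0.571]
ft_force: [-1.3, 2.0, 1.7]
width: 0.0115
```

```bash
python3 st.py
```

```text
5.75 [0.6166 0.1967 0.1886] 1.2633 [-1.32  2.01  1.68] [0.444 0.259 0.074] 0.011521810835947 [ 0.22  0.54 -0.85  1.41  0.4   1.38  0.63]
```

Request:
jog_arm:
  commands:
    - {"translation":[0,0,0],"twist":0.04}
    - {"translation":[0,0,0],"twist":0.04}

```text
time: 5.95
ee_pos: [0.6167, 0.1969, 0.1886]
eef_rot: [-0.553, -0.44, 0.44, 0.553]
ft_force: [-0.7, 3.2, 0.5]
width: 0.0116
```

```bash
python3 st.py
```

```text
5.95 [0.6167 0.1969 0.1886] 1.3444 [-0.75  3.23  0.5 ] [ 0.623  0.181 -0.205] 0.011575681718115304 [ 0.23  0.54 -0.87  1.41  0.41  1.38  0.7 ]
```

The wing follows at about 0.2 N m past 0.14 rad, with the blade still flat in the jaws (width unchanged). It gives anticlockwise, so I continue.

Request:
jog_arm:
  commands:
    - {"translation":[0,0,0],"twist":0.06}
    - {"translation":[0,0,0],"twist":0.06}
    - {"translation":[0,0,0],"twist":0.06}
    - {"translation":[0,0,0],"twist":0.06}
    - {"translation":[0,0,0],"twist":0.06}
    - {"translation":[0,0,0],"twist":0.06}
    - {"translation":[0,0,0],"twist":0}

```text
time: 6.65
ee_pos: [0.6167, 0.1975, 0.1886]
eef_rot: [0.465, 0.533, -0.532, -0.466]
ft_force: [0.3, 5.2, -0.5]
width: 0.0119
```

```bash
python3 st.py
```

```text
6.65 [0.6167 0.1975 0.1886] 1.7054 [ 0.27  5.16 -0.55] [ 1.197 -0.168  0.198] 0.011867313792316486 [ 0.27  0.57 -0.93  1.41  0.45  1.39  1.04]
```

Request:
jog_arm:
  commands:
    - {"translation":[0,1,0],"twist":0.06}
    - {"translation":[0,0,0],"twist":0.06}
    - {"translation":[0,0,0],"twist":0.06}
    - {"translation":[0,0,0],"twist":0.06}
    - {"translation":[0,0,0],"twist":0.06}
    - {"translation":[0,0,0],"twist":0.06}
    - {"translation":[0,0,0],"twist":0.06}
    - {"translation":[0,0,0],"twist":0.04}
    - {"translation":[0,0,0],"twist":0}
    - {"translation":[0,0,0],"twist":0}

```text
time: 7.65
ee_pos: [0.6164, 0.1982, 0.1886]
eef_rot: [0.332, 0.624, -0.624, -0.333]
ft_force: [-2.0, 5.2, -1.1]
width: 0.0116
```

```bash
python3 st.py
```

```text
7.65 [0.6164 0.1982 0.1886] 2.1624 [-2.    5.19 -1.06] [1.1   0.318 0.104] 0.011637089365288867 [ 0.31  0.6  -1.02  1.4   0.51  1.41  1.46]
```

0.96 rad turned. I'll nudge to feel the end.

Request:
jog_arm:
  commands:
    - {"translation":[0,1,0],"twist":0.03}
    - {"translation":[0,0,0],"twist":0.02}
    - {"translation":[0,0,0],"twist":0}

```text
time: 7.95
ee_pos: [0.6164, 0.1984, 0.1886]
eef_rot: [-0.316, -0.632, 0.633, 0.317]
ft_force: [-5.8, 2.2, 2.2]
width: 0.0118
```

```bash
python3 st.py
```

```text
7.95 [0.6164 0.1984 0.1886] 2.2141 [-5.83  2.24  2.21] [ 0.417  0.975 -0.055] 0.01181195543330241 [ 0.31  0.61 -1.02  1.4   0.52  1.42  1.51]
```

At about 1.01 rad it is at its end. I let go (fingers open fully, no movement), then look.

Request:
jog_arm:
  commands:
    - {"translation":[0,0,0],"twist":0}
    - {"translation":[0,0,0],"twist":0}
    - {"translation":[0,0,0],"twist":0}
    - {"translation":[0,0,0],"twist":0}
    - {"translation":[0,0,0],"twist":0}
    - {"translation":[0,0,0],"twist":0}
    - {"translation":[0,0,0],"twist":0}
    - {"translation":[0,0,0],"twist":0}
    - {"translation":[0,0,0],"twist":0}
    - {"translation":[0,0,0],"twist":0}
    - {"translation":[0,0,0],"twist":0}
    - {"translation":[0,0,0],"twist":0}
  grip: 0

```text
time: 9.15
ee_pos: [0.6168, 0.1985, 0.1886]
eef_rot: [0.317, 0.632, -0.632, -0.317]
ft_force: [0.0, 0.1, 0.2]
width: 0.0863
```

Request:
jog_arm:
  commands:
    - {"translation":[0,0,15],"twist":0}
    - {"translation":[0,0,25],"twist":0}
    - {"translation":[0,0,30],"twist":0}
    - {"translation":[0,0,30],"twist":0}
    - {"translation":[0,0,30],"twist":0}
    - {"translation":[0,0,0],"twist":0}
    - {"translation":[0,0,0],"twist":0}
    - {"translation":[0,0,0],"twist":0}

```text
time: 9.95
ee_pos: [0.6166, 0.1983, 0.3181]
eef_rot: [-0.316, -0.632, 0.633, 0.317]
ft_force: [-0.2, -0.0, -0.4]
width: 0.087
```

```bash
python3 st.py
python3 - <<'E'
from h import *
for n in("wrist","scene"):
    c=camera(n);cv2.imwrite(f"pics/{n}3.png",c["img"][:,:,::-1])
E
```

```text
9.95 [0.6166 0.1983 0.3181] 2.2131 [-0.2  -0.03 -0.44] [ 0.119 -0.092 -0.002] 0.08696171451791865 [ 0.28  0.55 -1.05  1.19  0.47  1.65  1.55]
```

View pics/wrist3.png

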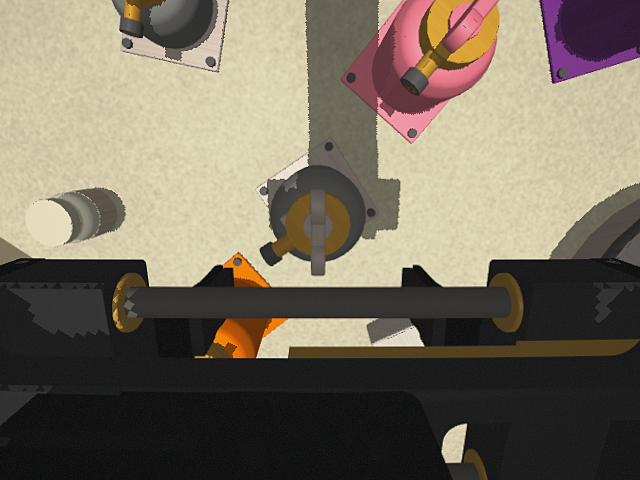

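View pics/scene3.png

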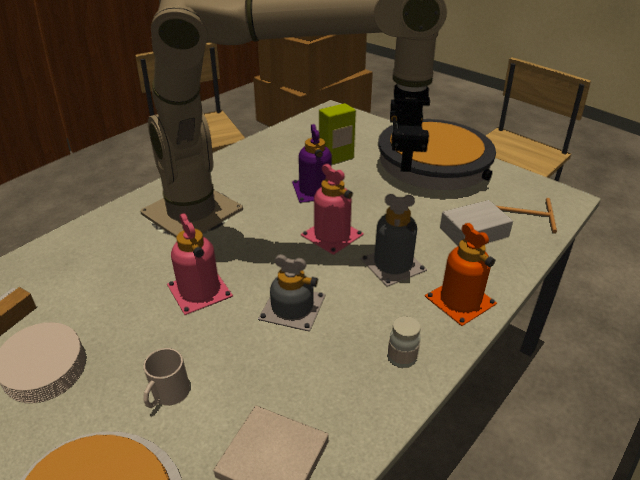

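In the wrist view the blade (318,190 to 318,272) now lies about 57° from the stub outlet (at 272,252), which it lined up with before. In the scene view the short bottle's wing (290,263) looks unchanged, and the gripper is clear of everything.

```bash
python3 -c "
from bench import *
print(close_job())"
```

```text
the job is handed in; nothing more can be done
None
```

I undid the taller grey bottle's wing by turning it anticlockwise about 1.0 rad, its full travel, then let go and lifted 130 mm clear. The job was handed in at about 10 s of the 32 s allowed.

- **Direction:** I gripped the blade at about 12 mm and tried anticlockwise first. It followed at about 0.2 N m or less with no firm stop, so I kept going that way.
- **Amount turned:** the tool turned from yaw 1.203 to 2.214 rad, which is 1.01 rad. The wrist picture afterwards shows the blade about 57° from the stub outlet, where it was lined up at the start.
- **End stop:** I did not feel a clear torque rise at the end. That it reached the end rests on the angle turned.
- **Other checks:** the short bottle was never approached, and its wing looks unchanged in the scene picture. The force on the tool at the end was about 0.
- **Position fix:** my measured axis was about 2 mm off. I corrected it after gripping, and side forces during the turn stayed around 6 N or less in the readings.

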